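# Start the UV curing box for the print on its turntable

### The arm

A 6-joint arm with a two-finger parallel gripper is mounted at the origin on the work surface. World frame = base frame: x ahead of the robot, y to its left, z up, the work surface at z = 0. Lengths are in m, angles in rad, forces in N, time in s.
With the tool pointing down it reaches from about 0.2 to 0.875 m from the base axis. Payload 3.4 kg.
Tool frame: the origin (TCP) lies between the finger pads; the fingertips stand 11 mm ahead of it and the grasp point (between the pads) lies 8 mm behind it; x points along the fingers, y is the direction in which the jaws open and shut, and the axes are right-handed (so a half turn about x gives the same grasp; the last joint's range is limited). The gripper opens to 94 mm and grips with 3 to 60 N. Pads are 16 mm wide; open, the fingers measure 119 mm over their backs; the gripper's body (75 mm by 177 mm) begins 78 mm behind the grasp point.
Start: joints at [-1.358, 0.276, 1.505, -0, 1.361, -0.121], TCP at [0.188, -0.543, 0.216] pointing down, gripper open.
Joint ranges: [-2.89, 2.89], [-0.75, 2.08], [0.22, 2.7], [-1.18, 4.32], [0.11, 2.71], [-2.7, 2.7]. Speed limits (rad/s): [2.57, 2.57, 3.14, 3.14, 3.14, 3.14].

### API

Orientations are given as a unit quaternion [w, x, y, z].
In Python, from station import ctrl gives the robot as it stands. The module is installed in compiled form; this text tells all that it offers.
- The arm moves only by the shell command python3 -m jog 'ROWS' [OPENING] [FORCE]. ROWS is JSON, a list of rows, each a list of 4 numbers: the shift along the world's x, y, z in mm, then the turn about the world's z in degrees. A call has 1 to 20 rows; each row is the pose to reach, as a shift and turn from the pose measured when the call began; what a row does not reach only later rows make up. A row lasts 1/8 s, in which the tool goes at most 62.5 mm and 10.7 degrees, less where a joint would pass 70% of its speed; a pose out of reach is approached as far as the arm can. A call with a gripper value outside its range is refused whole. OPENING is the opening, from 0 (shut) to 1 (fully open), set as the call begins (- or left out, the last holds). The fingers move at their own pace and stop on an object; FORCE is the grip in N (left out, the last holds). Time passes only in rows, so rows that repeat a pose let the fingers close. It gives the time, the measured TCP pose, the force and the opening at its end, in the units of the state.
- ctrl.sense(): the state, without advancing time (a new reading comes with each control period).
- ctrl.snapshot(name): name is "scene" or "top"; returns a dict with "frame" (384x512x3 uint8, red, green, blue), "K" (3x3 intrinsics, pixels), "view" (4x4, takes a point from world to camera coordinates). Camera axes: x right, y up, looking along -z (the intrinsics and any distortion apply to the point x, -y, -z); pixel columns grow to the right and rows downward; lengths in m; the calibration is good to about 2 mm. A picture is of the moment at which its call begins. There is no depth.
- ctrl.sign_off(): hands the job in, once; it reports no verdict.
The state is a dict: "clock": time; "joints": joint angles; "joint_velocities": joint speeds; "effort": joint torques, N m; "tcp_pos": TCP position; "tool_rot": TCP orientation; "ft_force": force on the tool from outside, world axes, zero at the start; "ft_torque": the same for the moment, N m; "opening": opening from 0.0 (shut) to 1.0 (fully open).
Only numpy, scipy, OpenCV 4.12 (cv2) and the standard library are available. Lean on these libraries where they do the work, as an engineer would, in place of code of your own. Each camera call takes 0.05 s, during which the arm holds its last target. There are 200 camera calls.

### The job

Cure the resin print that stands on the turntable of the UV box: push the amber lid fully shut without slamming it, then push in the time key for that print (the key with one bar for the shepherd, the key with three bars for the thick well) until it latches, and then press the green start button all the way down and let it spring back. Pick nothing up, push no other time key, leave the red mains rocker on, and leave the prints and everything else on the table where they are.

Things in the scene. Friction and masses are not known exactly. Their poses are not given: they have to be found in the camera images.
- cure_box: Grey UV curing box, fixed, 260 (x, depth) x 340 (y, width) x 125 mm high. Origin: centre of underside; x to its rear (away from the robot), y to its left. Left: open light chamber 240 mm wide, centred at y=+50 mm, with the lid. Right: level key deck, centred at y=-120, top at z=125. On it, front to rear: green start button x=-88, keys of one, two, three bars x=-40, 0, +40, red mains rocker x=+88.
- lid (a joint): Angle of the lid (black frame, amber window, 240 wide x 250 long x 6 mm, 15 mm finger tab at its free front edge). 0 = fully shut and level, outer face 132 mm above the table; grows as it opens, starts 0.55 to 0.95 rad. Hinge line: along the box's y at its x=+125, z=126 mm (rear); lid's middle at y=+50. Friction hinge: stays where left, 2 to 5 N at the free edge shuts it.
- lid_push (a point): point on the outer (upper) face of the lid, on its middle line, 225 mm from the hinge line and 25 mm from the free edge, on the black frame; moves with the lid. Its x axis lies in the lid pointing to the hinge, z is square to the outer face, pointing outward (up when shut).
- turntable (a point): centre of the top of the round turntable (170 mm across) inside the chamber, 35 mm above the table; it does not turn.
- shepherd: ivory resin print of a robed shepherd with hat and staff, 67 mm tall, base 38 mm across, loose. Origin at the centre of its base. It stands either on the turntable in the chamber or on the draining rack.
- well: ivory resin print of a thick round well with a small pitched roof, 66 mm across and 78 mm tall, loose. Origin at the centre of its base. It stands where the shepherd does not: on the turntable or on the draining rack.
- rack: draining rack: steel grid in a blue tray, 150 by 130 mm, top of the grid 35 mm above the table, fixed; origin at the centre of its underside. It carries the print that is not being cured.
- key1 (a joint): travel of the dark grey time key marked with one white bar: 0 = out (start), 0.005 m = fully in. Latching: it stays in where it is pushed; pushing it takes about 3 N.
- key1_top (a point): centre of the top of the key with one white bar (24 by 28 mm, top 10 mm above the deck when out, 5 mm when in); moves with the key. It is pushed straight down.
- key2 (a joint): travel of the dark grey time key marked with two white bars: 0 = out (start), 0.005 m = fully in. Latching: it stays in where it is pushed; pushing it takes about 3 N.
- key2_top (a point): centre of the top of the key with two white bars (24 by 28 mm, top 10 mm above the deck when out, 5 mm when in); moves with the key. It is pushed straight down.
- key3 (a joint): travel of the dark grey time key marked with three white bars: 0 = out (start), 0.005 m = fully in. Latching: it stays in where it is pushed; pushing it takes about 3 N.
- key3_top (a point): centre of the top of the key with three white bars (24 by 28 mm, top 10 mm above the deck when out, 5 mm when in); moves with the key. It is pushed straight down.
- start (a joint): travel of the round green start button: 0 = released, 0.006 m = fully down. It springs back; 1 N to begin, 4 N fully down.
- start_top (a point): centre of the top of the green start button (30 mm across, top 12 mm above the deck when released); moves with it. It is pushed straight down.
- mains (a joint): angle of the red mains rocker at the rear of the deck: 0 = on (as it starts), 0.3 rad = off. It is to stay on.
- mains_top (a point): centre of the top of the red mains rocker (30 by 22 mm, about 8 mm above the deck).
- foam_can: bystander: tall aluminium and green foam spray can, 66 mm across, 235 mm tall, origin under its centre.
- resin_bottle: bystander: grey resin bottle, 72 mm across, 150 mm tall, origin under its centre.
- paint_pot: bystander: open white pot, 70 mm across, 60 mm tall, origin under its centre.
- offcut: bystander: wooden offcut 90 x 50 x 35 mm, origin under its centre.
- scraper: bystander: flat scraper lying on the table, 200 mm long, under 30 mm high, origin under its centre.
- glue_gun: bystander: orange and black glue gun lying on its side, about 180 x 170 mm, 34 mm high, origin under its barrel.
Things that resemble listed ones, but are neither listed nor needed, are in the scene too. What is shaped like the well but blue is not meant. What is shaped like the shepherd but pink is not meant.

How it is judged:
By the outcome, as a careful person would: the job done as asked, in the order asked, and still so for the second after the job is handed in, with the robot touching nothing.
It also fails if it takes over 48 s, if anything falls off the work surface, if the arm or the gripper's body presses on something with over 40 N, if the wrist force passes 120 N, or if a joint passes its speed limit or range.

## Working session

There is one attempt and no reset: what is moved stays moved. The work goes in short steps, Python scripts to look and compute and a shell command to move; the robot and the scene stay as the last step left them, time stands still between calls to the robot, and variables do not carry over. Pictures are saved under pics/ and viewed, about 8 in all and at most 12, crops included, and the job is handed in when it is done.

```bash
mkdir -p pics
python3 - <<'E'
from station import ctrl
import cv2,numpy as np
for n in("scene","top"):
    s=ctrl.snapshot(n); cv2.imwrite(f"pics/{n}0.png",s["frame"][...,::-1]); np.savez(f"{n}.npz",**{k:v for k,v in s.items()})
    print(n,s.keys(),np.round(s["K"],1).tolist(),np.round(s["view"],3).tolist())
print(ctrl.sense())
E
```

```text
scene dict_keys(['frame', 'K', 'view']) [[407.6, 0.0, 256.2], [0.0, 407.6, 187.7], [0.0, 0.0, 1.0]] [[0.155, 0.988, -0.021, -0.109], [-0.652, 0.119, 0.749, 0.272], [0.742, -0.102, 0.663, -1.934], [0.0, 0.0, 0.0, 1.0]]
top dict_keys(['frame', 'K', 'view']) [[415.9, 0.0, 261.6], [0.0, 415.9, 195.8], [0.0, 0.0, 1.0]] [[0.006, -1.0, 0.002, 0.047], [0.994, 0.006, 0.113, -0.525], [-0.113, 0.002, 0.994, -1.19], [0.0, 0.0, 0.0, 1.0]]
{'clock': 0.1, 'joints': array([-1.35799818e+00,  2.76542272e-01,  1.50597808e+00, -2.89338253e-05,
        1.36075758e+00, -1.21007525e-01]), 'joint_velocities': array([-0.00118103, -0.00150813, -0.00303428, -0.00134689, -0.00105232,
       -0.00104699]), 'effort': array([ 1.66362552e-03, -4.05454874e+01, -2.37780547e+01,  7.01581920e-02,
        2.98842473e-02, -5.50278423e-05]), 'tcp_pos': array([ 0.18826743, -0.542774  ,  0.2156966 ]), 'tool_rot': array([-0.11687828, -0.69724291, -0.11806778,  0.69731757]), 'ft_force': array([ 0.67513859,  0.29211201, -0.3022883 ]), 'ft_torque': array([-0.01993191,  0.02541789, -0.02326384]), 'opening': 0.9985976976183935}
```

View pics/scene0.png

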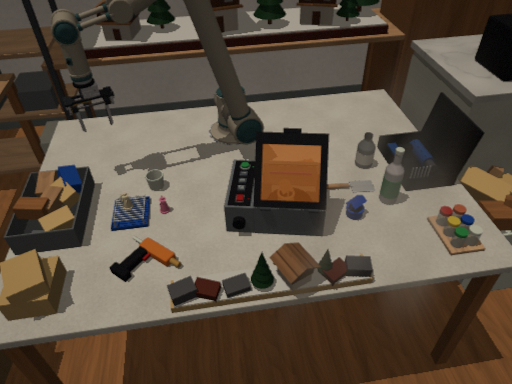

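View pics/top0.png

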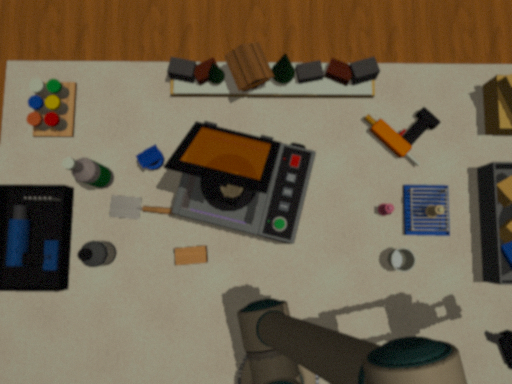

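The scene view shows the box at about (280,195), with its lid open and the deck at (242,185), and the rack at (132,212). In the top view, start is at (280,224), the rocker at (295,160), the rack print at (433,210), the pink decoy at (386,209) and the blue decoy at (150,158). Next I'll crop in on the turntable, rack and deck.

Run:
```python
import cv2,numpy as np
t=np.load("top.npz")["frame"][...,::-1];s=np.load("scene.npz")["frame"][...,::-1]
R=lambda im,x,y,w,h,W,H:cv2.resize(np.ascontiguousarray(im[y:y+h,x:x+w]),(W,H),interpolation=cv2.INTER_CUBIC)
a=R(t,160,115,160,130,480,390); b=R(t,375,175,80,65,320,260); c=R(s,105,180,80,65,320,260); d=R(s,225,125,110,110,320,320)
out=np.zeros((580,800,3),np.uint8); out[:390,:480]=a; out[:260,480:]=b; out[260:580,480:]=d; 
out[390:580,0:320]=c[40:230]
cv2.imwrite("pics/crop1.png",out)
```

```text
(no output)
```

View pics/crop1.png

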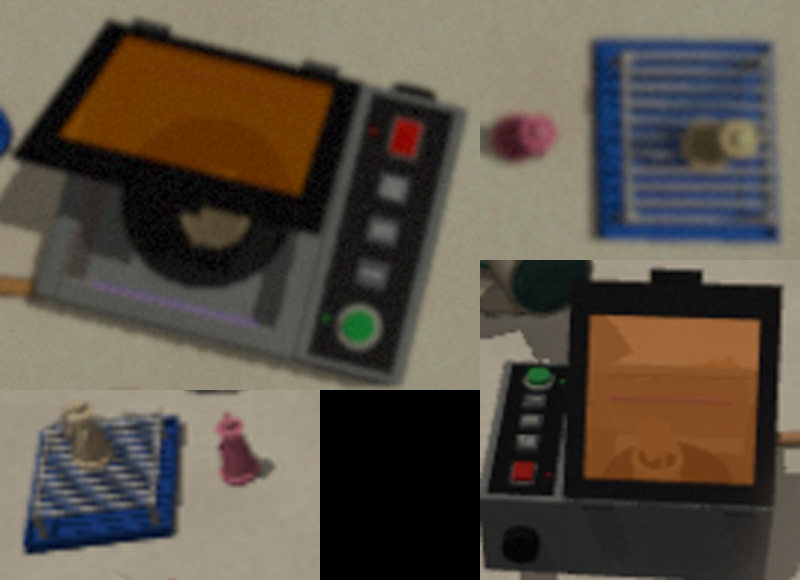

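The rack holds the slim shepherd with its hat (433,210), so the thick well is on the turntable: its round wall shows through the amber window. The key to push is therefore three bars, next to the red rocker, at top (291,177). Now I'll fit the box pose and lid angle from both views.

```bash
cat > fit.py <<'E'
import cv2,numpy as np
from scipy.optimize import least_squares
C={n:np.load(n+".npz") for n in("top","scene")}
def proj(n,P):
    v=C[n]["view"];K=C[n]["K"];p=np.atleast_2d(P)@v[:3,:3].T+v[:3,3];p=p*[1,-1,-1];q=p@K.T;return q[:,:2]/q[:,2:]
def W(x,P):
    c,s=np.cos(x[2]),np.sin(x[2]);P=np.atleast_2d(P);return np.c_[x[0]+c*P[:,0]-s*P[:,1],x[1]+s*P[:,0]+c*P[:,1],P[:,2]]
def lid(a,d,y,h=.006):  # d from hinge, h above hinge line
    return [.125-d*np.cos(a)-h*np.sin(a)*-1*-1*-1 if 0 else .125-d*np.cos(a)+h*np.sin(a),y,.126+d*np.sin(a)+h*np.cos(a)]
E
python3 - <<'E'
from fit import *
def cen(n,kind,box):
    f=C[n]["frame"].astype(int);r,g,b=f[...,0],f[...,1],f[...,2]
    m=(g>r*1.4)&(g>b*1.4)&(g>60) if kind=="g" else (r>g*2.5)&(r>b*2.5)&(r>100)
    x0,y0,x1,y1=box;M=np.zeros_like(m);M[y0:y1,x0:x1]=m[y0:y1,x0:x1];k,l,s,c=cv2.connectedComponentsWithStats(M.astype(np.uint8))
    i=1+s[1:,4].argmax();return c[i]
o={"top":[cen("top","g",(265,210,300,240)),cen("top","r",(285,150,310,175)),(284.2,205.8),(287.5,191.5),(290.5,177.2)],
 "scene":[cen("scene","g",(235,155,255,175)),cen("scene","r",(230,190,250,205)),(243.6,173.5),(242.2,180.3),(240.8,187.2)]}
P=np.array([[-.088,-.12,.137],[.088,-.12,.133],[-.04,-.12,.135],[0,-.12,.135],[.04,-.12,.135]])
cr=lambda L,s,x,y,X,Y:[((a-x)/s+X,(b-y)/s+Y) for a,b in L]
L={"top":cr([(110,22),(17,155),(318,232),(362,85)],3,0,0,160,115),"scene":cr([(567,494),(570,284),(782,287),(772,500)],2.909,480,260,225,125)}
# lid corners: order top: rearleft, frontleft, frontright, rearright. scene: rearright,frontright,frontleft,rearleft
def res(x,full=False):
    rl,fl,fr,rr=[lid(x[3],d,y) for d,y in((0,.17),(.25,.17),(.25,-.07),(0,-.07))]
    rs=[]
    for n in C:
        rs.append(proj(n,W(x,P))-np.array(o[n]))
        q=[fl,fr] if n=="top" else [fr,fl]
        l=L[n][1:3]
        rs.append((proj(n,W(x,q))-np.array(l))*.5)
    return np.vstack(rs) if full else np.vstack(rs).ravel()
r=least_squares(res,[.6,0,-.2,.7],loss="soft_l1")
print(r.x,np.round(res(r.x,True),1).tolist()); print(o)
x=r.x; np.save("pose.npy",x)
for nm,p in(("start",P[0]),("k3",P[4]),("mains",P[1]),("lidpush",lid(x[3],.225,.05)),("shut",lid(0,.225,.05)),("hinge",lid(0,0,.05))):print(nm,W(x,p).round(4))
print("yaw deg",np.degrees(x[2]))
E
```

```text
[ 0.55375901  0.09720062 -0.24206172  0.83278707] [[0.5, -0.3], [0.4, -0.2], [-0.3, -0.0], [-0.1, -0.1], [0.5, -0.1], [-0.9, -0.0], [0.4, 0.1], [0.5, -0.0], [0.0, -0.0], [-0.1, -0.8], [0.1, -0.5], [0.2, -0.0], [0.1, -0.8], [0.0, -0.2]]
{'top': [array([279.12359551, 223.4494382 ]), array([294.7032967, 160.3956044]), (284.2, 205.8), (287.5, 191.5), (290.5, 177.2)], 'scene': [array([244.43243243, 164.08108108]), array([239.4137931 , 196.93103448]), (243.6, 173.5), (242.2, 180.3), (240.8, 187.2)]}
start [[0.4396 0.0018 0.137 ]]
k3 [[ 0.5638 -0.0289  0.135 ]]
mains [[ 0.6104 -0.0404  0.133 ]]
lidpush [[0.5444 0.151  0.2965]]
shut [[0.4687 0.1697 0.132 ]]
hinge [[0.6871 0.1158 0.132 ]]
yaw deg -13.86911517696655
```

The fit residuals are under 1 px. The tool can stay closed, with its jaws along the box's y (turn −33°). Next I'll work out the lid arc in jog units.

```bash
cat > go.py <<'E'
from fit import *
x=np.load("pose.npy")
def tcp(a,off=0.):  # tool centre 8 mm behind contact corner, tip 11 mm below TCP
    p=np.array(lid(a,.222,.05)); p[0]+=.008*min(1,a/.1); p[2]+=.011+off; return W(x,p)[0]
E
python3 - <<'E'
from go import *
s=np.array([.1883,-.5428,.2157])
for a in(x[3],.8,.7,.6,.5,.4,.3,.2,.15,.1,.05,0):
    print(round(a,2),((tcp(a)-s)*1e3).round(), ((tcp(a)-tcp(x[3]))*1e3).round(1))
E
```

```text
0.83 [366. 691.  90.] [0. 0. 0.]
0.8 [361. 693.  85.] [-5.3  1.3 -4.8]
0.7 [345. 696.  69.] [-20.4   5.  -20.7]
0.6 [332. 700.  52.] [-33.9   8.4 -38. ]
0.5 [320. 703.  33.] [-45.6  11.3 -56.6]
0.4 [310. 705.  13.] [-55.5  13.7 -76.3]
0.3 [302. 707.  -7.] [-63.5  15.7 -96.9]
0.2 [296. 709. -29.] [ -69.4   17.1 -118.3]
0.15 [294. 709. -40.] [ -71.5   17.7 -129.2]
0.1 [293. 709. -51.] [ -73.2   18.1 -140.1]
0.05 [288. 711. -62.] [ -78.1   19.3 -151.2]
0 [283. 712. -73.] [ -82.6   20.4 -162.3]
```

```bash
python3 -m jog '[[0,0,60,0],[0,0,110,0],[0,0,165,0],[30,40,190,-2],[60,85,190,-6],[85,135,190,-9],[110,185,190,-12],[135,235,190,-15],[160,285,190,-18],[185,340,190,-21],[210,395,190,-24],[235,450,190,-27],[265,505,190,-29],[295,560,190,-31],[325,615,190,-33],[350,660,190,-33],[367,694,185,-33],[367,694,165,-33],[367,694,140,-33],[367,694,140,-33]]' 0 20
```

```text
clock: 2.6
tcp_pos: [0.5541, 0.1512, 0.3534]
tool_rot: [0.085, -0.7, 0.085, 0.704]
ft_force: [0.2, -0.2, -0.3]
opening: 0.008
```

```bash
python3 -m jog '[[0,-3,-20,0],[0,-3,-38,0],[0,-3,-44,0],[0,-3,-48,0],[-3,-2,-51,0],[-6,-1,-54,0],[-9,-1,-58,0],[-13,0,-62,0],[-17,1,-66,0],[-21,2,-70,0],[-24,2,-74,0],[-27,3,-78,0],[-31,4,-82,0],[-34,5,-86,0],[-37,6,-91,0],[-40,6,-95,0],[-43,7,-100,0],[-46,8,-105,0]]' 0
python3 - <<'E'
from station import ctrl
import cv2,numpy as np
a=ctrl.snapshot("scene")["frame"][90:250,160:380,::-1];b=ctrl.snapshot("top")["frame"][100:260,140:340,::-1]
cv2.imwrite("pics/lid1.png",np.vstack([cv2.resize(a,(400,290)),cv2.resize(b,(400,310))]))
E
```

```text
clock: 4.85
tcp_pos: [0.5079, 0.1591, 0.248]
tool_rot: [0.085, -0.7, 0.085, 0.704]
ft_force: [2.0, -1.3, -0.7]
opening: 0.005
```

View pics/lid1.png

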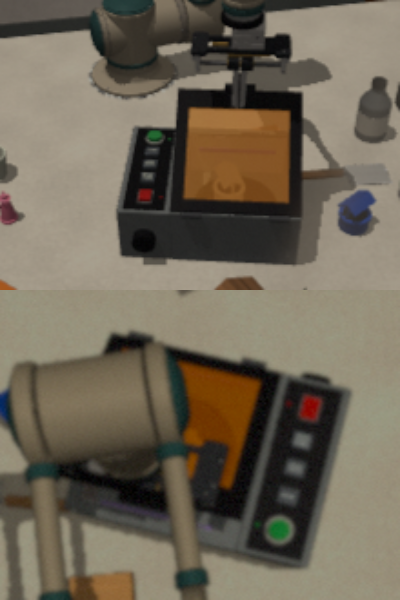

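The finger sits on the lid frame near the tab at (240,100), the lid is following it down, and contact forces are only 1–2 N. I'll continue along the arc, slowing near the end.

```bash
python3 -m jog '[[-3,1,-5,0],[-5,1,-10,0],[-8,2,-15,0],[-10,2,-20,0],[-12,3,-25,0],[-14,3,-30,0],[-16,4,-35,0],[-18,4,-40,0],[-19,5,-45,0],[-21,5,-50,0],[-22,5,-55,0],[-23,6,-60,0],[-24,6,-65,0],[-26,6,-70,0],[-26,6,-74,0],[-27,7,-78,0],[-28,7,-82,0],[-29,7,-85,0],[-30,7,-88,0],[-31,8,-91,0]]' 0; python3 -m jog '[[-1,0,-2,0],[-1,0,-4,0],[-2,0,-6,0],[-3,0,-8,0],[-4,1,-10,0],[-5,1,-11,0],[-5,1,-12,0]]'
```

```text
clock: 7.45
tcp_pos: [0.476, 0.1672, 0.1565]
tool_rot: [0.085, -0.7, 0.085, 0.704]
ft_force: [1.0, -0.7, 1.7]
opening: 0.004
clock: 8.32
tcp_pos: [0.4708, 0.1682, 0.1444]
tool_rot: [0.085, -0.699, 0.085, 0.704]
ft_force: [-0.2, -0.5, 1.6]
opening: 0.009
```

```bash
python3 -m jog '[[0,0,-1,0],[0,0,-2,0],[0,0,-2,0]]'; python3 -m jog '[[0,0,-1,0],[0,0,-2,0],[0,0,-2,0]]'
```

```text
clock: 8.7
tcp_pos: [0.4708, 0.1682, 0.1432]
tool_rot: [0.085, -0.7, 0.085, 0.704]
ft_force: [-1.9, -0.1, 4.9]
opening: 0.005
clock: 9.07
tcp_pos: [0.4708, 0.1682, 0.1431]
tool_rot: [0.085, -0.7, 0.085, 0.704]
ft_force: [-3.3, -1.8, 12.8]
opening: 0.005
```

It hit a hard stop at 0.1431, exactly the shut height (132 + 11 mm), and force rose to 13 N. Now I'll lift and go to hover over key 3.

```bash
python3 -m jog '[[0,0,20,0],[0,0,50,0],[10,-20,60,0],[30,-60,60,0],[50,-105,60,0],[70,-150,60,0],[88,-187,60,0],[93,-197,50,0],[93,-197,25,0],[93,-197,15,0],[93,-197,15,0]]'
python3 - <<'E'
from station import ctrl
import cv2,numpy as np
a=ctrl.snapshot("scene")["frame"][130:240,210:350,::-1];b=ctrl.snapshot("top")["frame"][100:260,140:340,::-1]
cv2.imwrite("pics/k3.png",np.hstack([cv2.resize(a,(560,440),interpolation=2),cv2.resize(b[:, :],(240,440))]))
E
```

```text
clock: 10.45
tcp_pos: [0.5627, -0.0278, 0.1572]
tool_rot: [0.085, -0.699, 0.085, 0.705]
ft_force: [0.2, 0.4, 0.6]
opening: 0.005
```

View pics/k3.png

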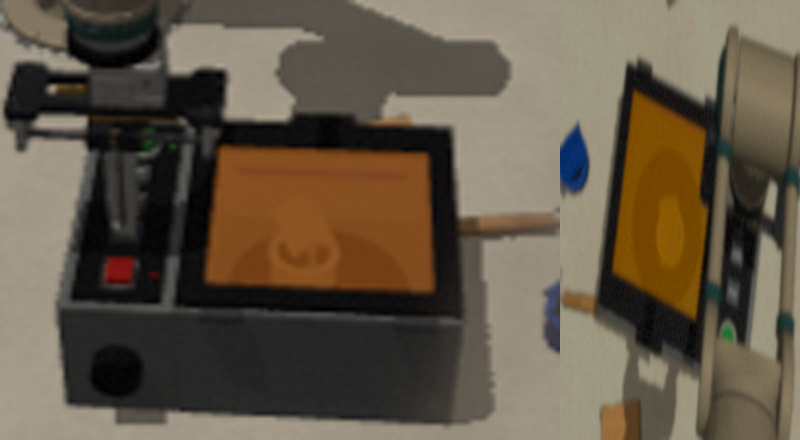

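The lid is shut and level, and the well shows through the window at (305,250). The closed fingertips at (124,235) are over the last key before the rocker at (119,270), which is key 3. I'll press it now.

```bash
python3 -m jog '[[1,-1,-5,0],[1,-1,-9,0],[1,-1,-11,0],[1,-1,-13,0],[1,-1,-15,0],[1,-1,-16,0],[1,-1,-17,0],[1,-1,-17,0]]';  python3 -m jog '[[0,0,-1,0],[0,0,-2,0],[0,0,-2,0]]'
```

```text
clock: 11.55
tcp_pos: [0.5649, -0.0291, 0.1416]
tool_rot: [0.085, -0.7, 0.085, 0.704]
ft_force: [-0.5, 0.0, 1.5]
opening: 0.007
clock: 11.92
tcp_pos: [0.565, -0.0291, 0.1412]
tool_rot: [0.085, -0.7, 0.085, 0.704]
ft_force: [-2.5, -0.3, 10.1]
opening: 0.002
```

Key 3 bottomed at 0.1412, its full 5 mm of travel, at 10 N. I'll lift, hover over start and check the keys.

```bash
python3 -m jog '[[0,0,15,0],[0,0,40,0],[-30,7,50,0],[-70,17,50,0],[-110,27,50,0],[-125,31,40,0],[-125,31,25,0],[-125,31,17,0],[-125,31,17,0]]'
python3 - <<'E'
from station import ctrl
import cv2,numpy as np
a=ctrl.snapshot("scene")["frame"][130:240,210:350,::-1]
cv2.imwrite("pics/st.png",cv2.resize(a,(700,550),interpolation=2))
E
```

```text
clock: 13.05
tcp_pos: [0.4401, 0.0018, 0.1579]
tool_rot: [0.085, -0.7, 0.085, 0.704]
ft_force: [0.2, 0.4, 0.6]
opening: 0.009
```

View pics/st.png

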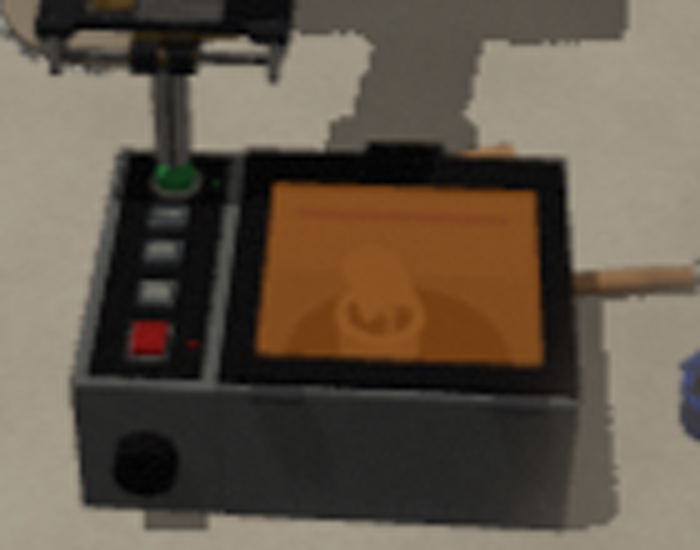

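Key 3 at (158,292) sits lower than the others (row gap 41 versus 34), the rocker at (150,338) is unchanged, and the tip is over green start at (176,175). Pressing start.

```bash
python3 -m jog '[[0,0,-5,0],[0,0,-9,0],[0,0,-12,0],[0,0,-14,0],[0,0,-16,0],[0,0,-17,0],[0,0,-18,0],[0,0,-18,0]]';  python3 -m jog '[[0,0,-1,0],[0,0,-2,0],[0,0,-2,0]]'
```

```text
clock: 14.1
tcp_pos: [0.4407, 0.0017, 0.142]
tool_rot: [0.085, -0.701, 0.085, 0.703]
ft_force: [-3.2, -0.3, 14.4]
opening: 0.006
clock: 14.48
tcp_pos: [0.4407, 0.0017, 0.1419]
tool_rot: [0.085, -0.701, 0.085, 0.703]
ft_force: [-4.7, 0.5, 15.6]
opening: 0.003
```

Start bottomed at 0.1419, its full 6 mm, at 15 N. I'll lift clear and do the final check.

```bash
python3 -m jog '[[0,0,10,0],[0,0,40,0],[0,0,80,0],[-10,-40,120,0],[-30,-90,130,0],[-60,-140,130,0],[-90,-190,130,0],[-110,-240,130,0],[-110,-240,130,0],[-110,-240,130,0]]'
python3 - <<'E'
from station import ctrl
import cv2,numpy as np
a=ctrl.snapshot("scene")["frame"][110:290,90:390,::-1];b=ctrl.snapshot("top")["frame"][100:260,140:460,::-1]
cv2.imwrite("pics/end.png",np.vstack([cv2.resize(a,(560,320),interpolation=2),cv2.resize(b,(560,270),interpolation=2)]))
E
```

```text
clock: 15.72
tcp_pos: [0.3307, -0.2378, 0.2717]
tool_rot: [0.085, -0.701, 0.085, 0.703]
ft_force: [0.4, 0.7, 0.2]
opening: 0.005
```

View pics/end.png

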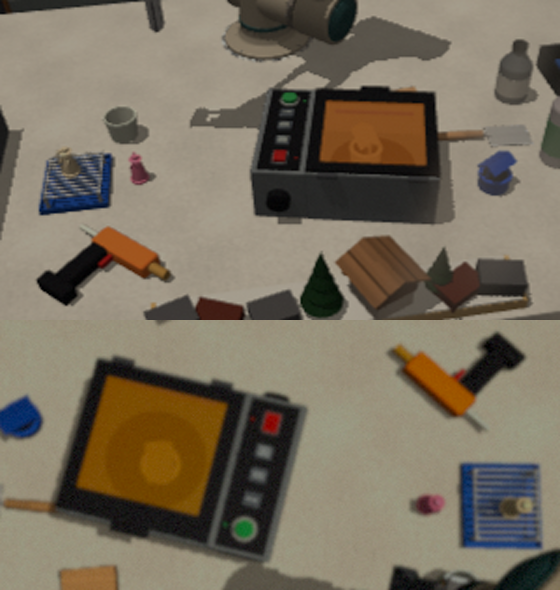

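The lid is shut, the button is up (290,97), the rocker is on (280,156), and the shepherd and bystanders are in place. Handing in.

```bash
python3 -c "
from station import ctrl
print(ctrl.sign_off())"
```

```text
the job is handed in; nothing more can be done
None
```

The job is done and handed in, with the arm clear of everything and about 16 s on the robot's clock. The print on the turntable was the thick well, so I used the three-bar key.

| Step | TCP height where it stopped | What that means | Wrist force (vertical) |
|---|---|---|---|
| Lid eased shut along its arc | 0.1431 m | fully shut (132 mm + 11 mm fingertip) | up to 13 N |
| Three-bar key pushed in | 0.1412 m | full 5 mm travel | up to 10 N |
| Start button pressed | 0.1419 m | full 6 mm travel | up to 16 N |

The last pictures show the lid shut, the start button sprung back up and the red rocker still on. The shepherd, the well and the bystanders in view are where they were. In a closer view just before I pressed start, the three-bar key sat lower than the other two. That it latched rests on that view and the stop height, since there is no direct reading of the key. No check failed or disagreed.

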